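# Trim the transmitter power with the guarded thumbwheel

### The arm

A 6-joint arm with a two-finger parallel gripper is mounted at the origin on the work surface. World frame = base frame: x ahead of the robot, y to its left, z up, the work surface at z = 0. Lengths are in m, angles in rad, forces in N, time in s.
With the tool pointing down it reaches from about 0.3 to 0.875 m from the base axis. Payload 4.2 kg.
Tool frame: the origin (TCP) lies at the very end of the fingers, on their centre line; the grasp point (between the pads) lies 19 mm behind it; z points along the fingers, y is the line along which they close (so a half turn about z gives the same grasp; the last joint's range is limited). The gripper opens to 85 mm and grips with 20 to 120 N. Pads are 22 mm wide; open, the fingers measure 114 mm over their backs; the gripper's body (76 mm by 85 mm) begins 54 mm behind the grasp point. The pads swing forward as they close: fully open they stand 13 mm farther back than shut.
Start: joints at [-1.281, 0.32, 1.565, -0, 1.257, -0.02], TCP at [0.175, -0.548, 0.231] pointing down, gripper open.
Joint ranges: [-3.11, 3.11], [-0.84, 2.01], [0.21, 2.61], [-1.34, 4.49], [0.05, 2.63], [-2.56, 2.56]. Speed limits (rad/s): [2.57, 2.57, 3.14, 3.14, 3.14, 3.14].

### API

Orientations are given as a unit quaternion [w, x, y, z].
In Python, from station import manip, imaging gives the robot as it stands. The module is installed in compiled form; this text tells all that it offers.
- The arm moves only by the tool apply_moves, never from a script. Its argument "deltas" is text: rows parted by semicolons, each of 7 numbers parted by spaces: the gripper's target within -1 to 1 (fully open at 1, half-way at 0, shut at -1), then the shift along the tool's x, y, z normalised to -1 to 1, where 1 is 250 mm, then the turn, a rotation vector about the tool's x, y, z normalised to -1 to 1, where 1 is 45 degrees. A call has 1 to 12 rows; each row is the pose to reach, as a shift and turn from the pose commanded when the call began, along the tool's axes at that moment; what a row does not reach only later rows make up. A row lasts 1/12 s, in which the tool goes at most 41.7 mm and 7.16 degrees, less where a joint would pass 70% of its speed; a pose out of reach is approached as far as the arm can. A call with a number of a shift or a turn outside -1 to 1 is refused whole. A call with a gripper value outside its range is refused whole. The fingers move at their own pace and stop on an object; "newtons" is the grip in N (left out, the last holds). Time passes only in rows, so rows that repeat a pose let the fingers close. It gives the time, the measured TCP pose, the force, the opening and the grip force at its end, in the units of the state.
- manip.get_obs(): the state, without advancing time (a new reading comes with each control period).
- imaging.grab_frame(name): name is "side" or "top" or "wrist"; returns a dict with "frame" (400x640x3 uint8, red, green, blue), "depth" (400x640 float32, m along the optical axis (not along the pixel's ray), 0 where there is no reading), "fx", "fy", "cx", "cy" (pixels), "origin" and "rotation" of the camera in the world; the wrist camera has in their place "tool_from_camera" (4x4, takes a point from camera to tool coordinates, whose origin is the TCP and whose axes are the flange's). Camera axes: x right, y up, looking along -z (the intrinsics and any distortion apply to the point x, -y, -z); pixel columns grow to the right and rows downward; lengths in m; the calibration is good to about 2 mm. A picture is of the moment at which its call begins: read the wrist's pose just before it.
- manip.hand_in(): hands the job in; it is judged then, once.
The state is a dict: "time": time; "q": joint angles; "dq": joint speeds; "tau": joint torques, N m; "tool_pos": TCP position; "ee_rot": TCP orientation; "ft_force": force on the tool from outside, world axes, zero at the start; "ft_torque": the same for the moment, N m; "gripper_width": finger opening in m; "finger_force": force on a finger pad.
Only numpy, scipy, OpenCV 4.12 (cv2) and the standard library are available. Lean on these libraries where they do the work, as an engineer would, in place of code of your own. Each camera call takes 0.05 s, during which the arm holds its last target. There are 200 camera calls.

### The job

On the trim unit, swing the yellow cover off the red thumbwheel and roll the wheel with a light fingertip until the black meter needle stands on the green set flag, never letting the needle run into the red sector. Then swing the cover fully shut over the wheel again. The wheel is on a delicate spring mount: feel for it and press it only gently, and leave the other things on the shelf where they are.

Things in the scene. Friction and masses are not known exactly. Their poses are not given: they have to be found in the camera images.
- trim_unit: Fixed control unit: blue case 220 (x) by 300 (y) mm, level top panel at z = 75 mm. Origin under its middle on the shelf; -x is its near (operator) side, +y its left. On the panel: a 96 mm square meter, up to 20 mm high, at x -8, y +68; toggles and lamps up to 22 mm high at x +84, y -8 to +117; a stop pin 19 mm high at x +36, y -56; at the right the wheel slot with its cover.
- slot_centre (a point): Middle of the wheel slot, on the panel's top face (unit frame x -10, y -78, z 75 mm); axes as the unit's. The slot is 44 (x) by 15 (y) mm. The thumbwheel's axle runs along y right below this point, so its crown is right above it. How far the crown stands proud of the panel differs from unit to unit, 4 to 11 mm: feel for it.
- thumbwheel (a joint): Red ribbed wheel, radius 22, 9 mm wide. Angle -2.5 to 2.5 rad between stops; rolling the crown to the unit's +x (away from the operator) raises it, 22 mm of rim per rad. On a leaf spring: gives straight down 1 mm per 6 N, at most 3 mm; more than 12 N damages it. Turned by friction: drags about 2 N at the rim, so press with some 4 to 6 N. Stays where it is left.
- needle (a joint): Angle of the black meter needle, rad: 0 points along the unit's +x, growing clockwise from above (to the right, -y). It follows the wheel: 0.3 times the wheel angle. The red sector begins at 0.55.
- set_hand (a joint): Angle of the green set hand, rad, counted like the needle's, somewhere from 0 to 0.35; nobody moves it. The needle starts well below it.
- needle_tip (a point): Point on the needle 45 mm from its pivot, over the flag's radius; x points outward along the needle.
- flag (a point): Middle of the green flag (12 mm long, 6.4 mm wide) on the set hand, 45 mm from the same pivot; x points outward along the hand.
- cover (a joint): Yellow swing cover on an upright pivot, rad: 0 fully shut over the wheel, 1.75 fully open, swung out over the unit's right (-y) side: anticlockwise from above, the stud goes from the wheel's near side to the right. Friction holds it anywhere (1 N at the stud). Plate 148 by 36 by 3 mm, its underside 14 mm over the panel; stops at both ends.
- cover_stud (a point): Top centre of the black upright grip stud at the cover's free end: 12 mm diameter, 20 mm tall over the plate, top 112 mm above the shelf, 118 mm from the pivot.
- cover_hinge (a point): The cover's upright pivot axis (x +62, y -78 mm in the unit's frame).
- fuse_puller: Blue anodised fuse puller, 150 by 45 by 10 mm, lies on the shelf off to one side of the trim unit; must be left alone. Origin under its middle, x along it.
- neon_tube: Clear glass neon tube with square white ends, 118 by 20 by 20 mm, lies on the shelf off to one side of the trim unit; must be left alone. Origin under its middle, x along it.
- panel_latch: Chrome panel latch, 75 by 28 by 18 mm, lies on the shelf off to one side of the trim unit; must be left alone. Origin under its middle, x along it.
- tagged_key: Brass key with a yellow tag, 120 by 24 by 5 mm, lies on the shelf off to one side of the trim unit; must be left alone. Origin under its middle, x along it.
- blade_fuse: White ceramic blade fuse with copper blades, 116 by 32 by 31 mm, lies on the shelf off to one side of the trim unit; must be left alone. Origin under its middle, x along it.
- screwdriver: Screwdriver with an orange handle, 170 by 26 by 26 mm, lies on the shelf off to one side of the trim unit; must be left alone. Origin under its middle, x along it.

How it is judged:
On the way, in this order (a step that is already met when the one before it is completed fails the run):
1. the cover is swung clear of the wheel (0.6 rad or more) (value of joint cover above 0.6 rad), for 0.2 s.
2. with the cover open and the finger off the wheel, the needle stands on the green flag (within 0.07 rad) (angle between the x axis of needle_tip and the x axis of flag, either way round below 0.07 rad and value of joint cover above 0.6 rad and contact force between the fingers and thumbwheel below 0.05 N), for 0.3 s.
At the end, for the whole second after the job is handed in: The needle stands on the green flag (hands within 0.07 rad of each other), the wheel is at rest and the cover is fully shut (within 0.08 rad) (angle between the x axis of needle_tip and the x axis of flag, either way round below 0.07 rad and value of joint cover below 0.08 rad and velocity of joint thumbwheel below 0.05 rad/s); the robot touches nothing.
It fails at once if the needle runs into the red sector (beyond 0.55 rad) (value of joint needle above 0.55 rad).
It fails at once if the thumbwheel is pressed with more than 12 N (contact force between anything else and thumbwheel above 12 N).
It fails at once if another thing on the shelf is moved by more than 10 mm (distance of any of fuse_puller, neon_tube, panel_latch, tagged_key, blade_fuse, screwdriver from where it was at the start of the episode above 0.01 m).
It also fails if it takes over 64 s, if anything falls off the work surface, if the arm or the gripper's body presses on something with over 40 N, if the wrist force passes 120 N, or if a joint passes its speed limit or range.

## Working session

There is one attempt and no reset: what is moved stays moved. The work goes in short steps, Python scripts to look and compute and a tool call to move; the robot and the scene stay as the last step left them, time stands still between calls to the robot, and variables do not carry over. Pictures are saved under pics/ and viewed, at most 10 in all, crops included, and the job is handed in when it is done.

Besides the shell and the picture viewer there is one more tool, called by a JSON object that holds its "op" and its "data". apply_moves: Moves the arm, as the interface text tells. Scaled input: -1 to 1 covers 250 mm each way for a shift and 45 degrees each way for a turn. Its arguments: {"type":"object","properties":{"deltas":{"type":"string"},"newtons":{"type":"number"}},"required":["deltas"]}

```bash
mkdir -p pics; cat > h.py <<'E'
import numpy as np, cv2
from station import manip, imaging
def grab(n):
    f=imaging.grab_frame(n); return f
def px(f,u,v,z=None):
    """pixel->world by depth, or by plane z"""
    d=np.array([(u-f['cx'])/f['fx'],-(v-f['cy'])/f['fy'],-1.0])
    R=np.array(f['rotation']);o=np.array(f['origin'])
    if z is None: return o+R@(d*f['depth'][int(round(v)),int(round(u))])
    w=R@d; return o+w*(z-o[2])/w[2]
def save(n,im): cv2.imwrite('pics/'+n,cv2.cvtColor(im,cv2.COLOR_RGB2BGR))
E
python3 - <<'E'
from h import *
s=manip.get_obs();print({k:np.round(v,4) for k,v in s.items()})
f=grab('top');save('top0.png',f['frame']);np.save('top0.npy',f,allow_pickle=True)
print(f['origin'],f['rotation'],f['fx'],f['cx'],f['cy'], f.keys())
E
```

```text
{'time': np.float64(0.0), 'q': array([-1.281 ,  0.3203,  1.5656, -0.    ,  1.2574, -0.02  ]), 'dq': array([ 0.0004,  0.0006, -0.0017,  0.0011,  0.0009,  0.0014]), 'tau': array([-2.0000e-04, -4.1552e+01, -2.3416e+01,  1.0000e-04,  8.3000e-03,
        0.0000e+00]), 'tool_pos': array([ 0.1752, -0.5472,  0.2305]), 'ee_rot': array([-9.000e-04,  9.880e-01,  1.543e-01, -1.000e-04]), 'ft_force': array([ 0.9361, -0.1357,  0.2773]), 'ft_torque': array([ 0.0166,  0.0051, -0.0194]), 'finger_force': np.float64(0.0), 'gripper_width': np.float64(0.0855)}
[0.43530167 0.00364028 1.0494786 ] [-0.70420433 -0.04411524  0.0432935   0.70730176] 382.45069881492896 313.7836924687499 195.53785089350077 dict_keys(['frame', 'depth', 'fx', 'fy', 'cx', 'cy', 'origin', 'rotation'])
```

View pics/top0.png

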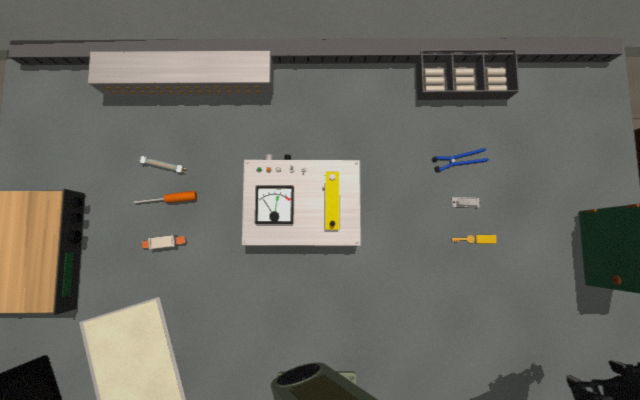

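The top view shows the unit at about (243–361, 160–246), with the meter at (274,204). The cover is shut, with its stud at (332,224) and hinge at (333,177). Next I need an enlarged crop.

```bash
python3 - <<'E'
s=open('h.py').read().replace("R=np.array(f['rotation'])","q=np.array(f['rotation']);R=Rot.from_quat(q[[1,2,3,0]]).as_matrix()").replace("import numpy as np, cv2","import numpy as np, cv2\nfrom scipy.spatial.transform import Rotation as Rot")
open('h.py','w').write(s)
from h import *
f=np.load('top0.npy',allow_pickle=True).item()
c=f['frame'][152:254,236:368];save('crop0.png',cv2.resize(c,None,fx=5.8,fy=5.8,interpolation=cv2.INTER_CUBIC))
for p in [(243,160),(361,160),(361,246),(243,246)]: print(px(f,*p,z=.075))
print(px(f,300,200),px(f,332,200))
E
```

```text
[0.65033124 0.18802988 0.075     ]
[ 0.64891664 -0.11851305  0.075     ]
[ 0.42749165 -0.11418851  0.075     ]
[0.42877041 0.18392254 0.075     ]
[0.54511731 0.03991386 0.07474311] [ 0.54293379 -0.04138964  0.09092864]
```

View pics/crop0.png

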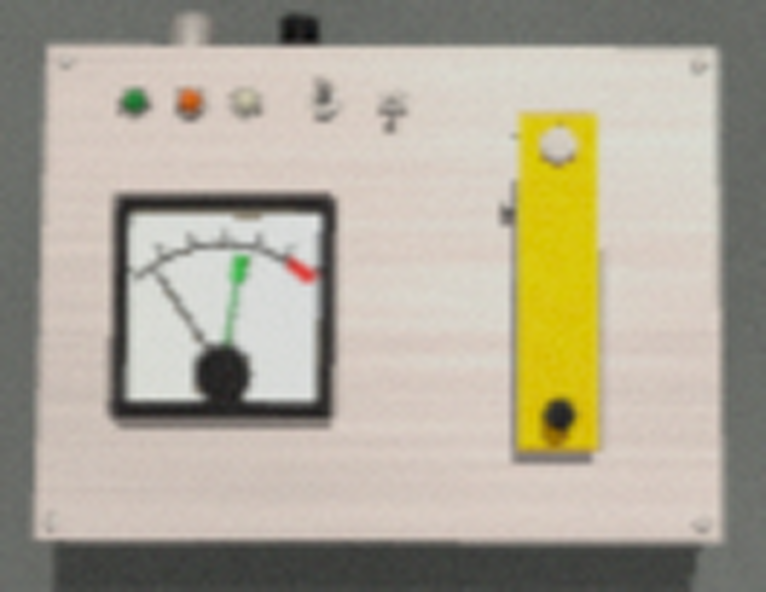

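The needle points at about (157,273) and the green flag is at (240,266), both from the pivot at (222,375). The cover hinge is at (558,146) and the stud top at (560,413). Now I fit the unit frame.

```bash
cat >> h.py <<'E'
import os
def load():
    U=np.load('unit.npy'); return U[:2],U[2]
def u2w(x,y):
    t,p=load(); c,s=np.cos(p),np.sin(p); return t+np.array([c*x-s*y,s*x+c*y])
def w2u(X):
    t,p=load(); c,s=np.cos(p),np.sin(p); d=np.array(X)[:2]-t; return np.array([c*d[0]+s*d[1],-s*d[0]+c*d[1]])
def delta(ux,uy,z,yaw):
    """normalised deltas from measured pose to unit-frame xy, world z, tool yaw (rel. unit)"""
    o=manip.get_obs(); R=Rot.from_quat(np.array(o['ee_rot'])[[1,2,3,0]])
    T=np.append(u2w(ux,uy),z); R2=Rot.from_euler('z',yaw+load()[1])*Rot.from_euler('x',np.pi)
    return np.round(np.r_[R.inv().apply(T-o['tool_pos'])/.25,(R.inv()*R2).as_rotvec()/(np.pi/4)],4)
E
python3 - <<'E'
from h import *
from scipy.optimize import least_squares
f=np.load('top0.npy',allow_pickle=True).item()
g=lambda x,y,z:px(f,236+(x+.5)/5.8-.5,152+(y+.5)/5.8-.5,z)[:2]
M=[((47,47,.075),(.11,.15)),((719,47,.075),(.11,-.15)),((723,540,.075),(-.11,-.15)),((34,540,.075),(-.11,.15)),((560,413,.112),(-.056,-.078))]
W=np.array([g(*a) for a,b in M]);B=np.array([b for a,b in M])
def r(p):
    c,s=np.cos(p[2]),np.sin(p[2]);return (B@np.array([[c,s],[-s,c]])+p[:2]-W).ravel()
p=least_squares(r,[.54,.03,0]).x;np.save('unit.npy',p);print(p,np.round(r(p).reshape(-1,2)*1000,1))
P=[w2u(g(*a)) for a in [(222,375,.085),(157,273,.085),(240,266,.085),(558,146,.095)]];print(np.round(P,4))
for k in (1,2):
    d=P[k]-P[0];print(np.arctan2(-d[1],d[0]),np.hypot(*d))
print(delta(-.056,-.078,.16,0),delta(-.056,-.078,.098,0))
E
```

```text
[ 0.54093384  0.03690594 -0.00639518] [[ 0.7 -0.1]
 [ 0.2  1. ]
 [-0.8 -0.1]
 [-0.2 -0.3]
 [ 0.  -0.6]]
[[-0.0384  0.0684]
 [ 0.0063  0.0975]
 [ 0.0094  0.0612]
 [ 0.0612 -0.0778]]
-0.5781723915677082 0.05330305506446797
0.14887325769297047 0.048329963323728235
[ 1.7958e+00 -1.5517e+00  2.8480e-01 -2.3000e-03  3.0000e-04  4.0260e-01] [ 1.7958e+00 -1.5512e+00  5.3280e-01 -2.3000e-03  3.0000e-04  4.0260e-01]
```

{"op": "apply_moves", "data": {"deltas": "-0.5 0.12 -0.1 0 0 0 0.1; -0.5 0.25 -0.21 0 0 0 0.2; -0.5 0.37 -0.32 0 0 0 0.3; -0.5 0.49 -0.42 0 0 0 0.4; -0.5 0.61 -0.52 0 0 0 0.4; -0.5 0.73 -0.63 0 0 0 0.4; -0.5 0.85 -0.73 0 0 0 0.4; -0.5 0.97 -0.84 0 0 0 0.4; -0.5 0.97 -0.84 0 0 0 0.4", "newtons": 20}}

```text
time: 0.8
tool_pos: [0.3443, -0.2681, 0.231]
ee_rot: [-0.002, 1.0, 0.001, 0.0]
ft_force: [0.0, 0.2, -0.6]
gripper_width: 0.0213
finger_force: 0.0
```

```bash
python3 - <<'E'
from h import *
print(delta(-.056,-.078,.16,0),delta(-.056,-.078,.098,0))
E
```

```text
[ 5.625e-01 -9.069e-01  2.876e-01 -4.800e-03 -7.000e-04  1.100e-02] [ 5.623e-01 -9.060e-01  5.356e-01 -4.800e-03 -7.000e-04  1.100e-02]
```

{"op": "apply_moves", "data": {"deltas": "-0.5 0.08 -0.13 0.03 0 0 0.01; -0.5 0.16 -0.26 0.06 0 0 0.01; -0.5 0.24 -0.39 0.1 0 0 0.01; -0.5 0.32 -0.52 0.14 0 0 0.01; -0.5 0.4 -0.65 0.19 0 0 0.01; -0.5 0.48 -0.78 0.24 0 0 0.01; -0.5 0.56 -0.9 0.28 0 0 0.01; -0.5 0.56 -0.9 0.28 0 0 0.01; -0.5 0.56 -0.9 0.28 0 0 0.01; -0.5 0.56 -0.9 0.28 0 0 0.01"}}

```text
time: 1.63
tool_pos: [0.4827, -0.0499, 0.161]
ee_rot: [0.0, 1.0, -0.006, -0.001]
ft_force: [-0.9, -0.6, -0.1]
gripper_width: 0.0212
finger_force: 0.0
```

```bash
python3 - <<'E'
from h import *
print(w2u(manip.get_obs()['tool_pos']),delta(-.056,-.078,.16,0),delta(-.056,-.078,.098,0))
f=grab('wrist');save('w1.png',f['frame'])
E
```

```text
[-0.05767848 -0.08714455] [ 0.0065 -0.0366  0.004   0.0007  0.0017 -0.0069] [ 0.0068 -0.0368  0.252   0.0007  0.0017 -0.0069]
```

View pics/w1.png

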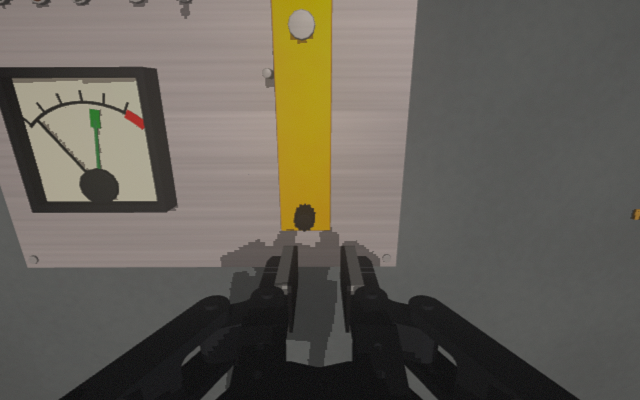

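The wrist view shows the stud at (304,217), ahead of and between the fingers at (285–350, 250+). The arm may still be settling, so I let it settle before correcting.

{"op": "apply_moves", "data": {"deltas": "-0.5 0 0 0 0 0 0; -0.5 0 0 0 0 0 0; -0.5 0 0 0 0 0 0"}}

```text
time: 1.93
tool_pos: [0.483, -0.0503, 0.1617]
ee_rot: [0.0, 1.0, -0.007, 0.0]
ft_force: [0.3, 0.3, -0.1]
gripper_width: 0.0213
finger_force: 0.0
```

```bash
python3 - <<'E'
from h import *
print(w2u(manip.get_obs()['tool_pos']),delta(-.056,-.078,.16,0),delta(-.056,-.078,.098,0))
E
```

```text
[-0.0574221  -0.08756239] [ 0.0054 -0.0383  0.007   0.0003 -0.001  -0.0096] [ 0.0052 -0.0384  0.255   0.0003 -0.001  -0.0096]
```

{"op": "apply_moves", "data": {"deltas": "-0.5 0.005 -0.038 0 0 0 -0.01; -0.5 0.005 -0.038 0 0 0 -0.01; -0.5 0.005 -0.038 0.06 0 0 -0.01; -0.5 0.005 -0.038 0.12 0 0 -0.01; -0.5 0.005 -0.038 0.18 0 0 -0.01; -0.5 0.005 -0.038 0.22 0 0 -0.01; -0.5 0.005 -0.038 0.25 0 0 -0.01; -0.5 0.005 -0.038 0.25 0 0 -0.01; -0.5 0.005 -0.038 0.25 0 0 -0.01"}}

```text
time: 2.68
tool_pos: [0.4847, -0.0397, 0.0988]
ee_rot: [0.0, 1.0, -0.002, -0.0]
ft_force: [0.0, 0.4, -0.1]
gripper_width: 0.0212
finger_force: 0.0
```

```bash
python3 - <<'E'
from h import *
print(w2u(manip.get_obs()['tool_pos']),delta(-.056,-.078,.098,0))
for a in np.arange(.15,1.36,.15):
    x,y=.062-.118*np.cos(a),-.078-.118*np.sin(a); print(round(a,2),delta(x,y,.098,a))
E
```

```text
[-0.05578951 -0.07701267] [-0.0008  0.0039  0.0032  0.0001  0.0003  0.0028]
0.15 [ 0.0043  0.0745  0.0032  0.      0.0003 -0.1882]
0.3 [ 1.990e-02  1.435e-01  3.200e-03  0.000e+00  3.000e-04 -3.792e-01]
0.45 [ 4.570e-02  2.094e-01  3.200e-03 -0.000e+00  3.000e-04 -5.701e-01]
0.6 [ 8.100e-02  2.706e-01  3.200e-03 -0.000e+00  3.000e-04 -7.611e-01]
0.75 [ 1.251e-01  3.260e-01  3.100e-03 -1.000e-04  3.000e-04 -9.521e-01]
0.9 [ 1.7690e-01  3.7410e-01  3.1000e-03 -1.0000e-04  3.0000e-04 -1.1431e+00]
1.05 [ 2.3540e-01  4.1390e-01  3.1000e-03 -1.0000e-04  3.0000e-04 -1.3341e+00]
1.2 [ 2.9910e-01  4.4450e-01  3.1000e-03 -1.0000e-04  3.0000e-04 -1.5251e+00]
1.35 [ 3.6680e-01  4.6530e-01  3.1000e-03 -2.0000e-04  3.0000e-04 -1.7161e+00]
```

{"op": "apply_moves", "data": {"deltas": "-0.5 0 0.038 0 0 0 -0.09; -0.5 0.004 0.0745 0 0 0 -0.19; -0.5 0.011 0.109 0 0 0 -0.28; -0.5 0.02 0.1435 0 0 0 -0.38; -0.5 0.032 0.177 0 0 0 -0.475; -0.5 0.046 0.21 0 0 0 -0.57; -0.5 0.062 0.241 0 0 0 -0.665; -0.5 0.081 0.271 0 0 0 -0.76; -0.5 0.102 0.3 0 0 0 -0.855; -0.5 0.125 0.326 0 0 0 -0.95; -0.5 0.125 0.326 0 0 0 -0.95"}}

```text
time: 3.6
tool_pos: [0.517, -0.1225, 0.0998]
ee_rot: [0.001, 0.932, 0.363, 0.001]
ft_force: [-0.4, -0.6, -0.7]
gripper_width: 0.0217
finger_force: 0.0
```

```bash
python3 - <<'E'
from h import *
print(w2u(manip.get_obs()['tool_pos']))
for a in np.arange(.75,1.45,.1):
    x,y=.062-.118*np.cos(a),-.078-.118*np.sin(a); print(round(a,2),delta(x,y,.098,a))
E
```

```text
[-0.02287566 -0.15957029]
0.75 [-0.0012 -0.0073  0.0071  0.0033 -0.0018 -0.0019]
0.85 [ 0.0012  0.0398  0.0072  0.0034 -0.0016 -0.1292]
0.95 [ 0.0083  0.0864  0.0074  0.0035 -0.0014 -0.2565]
1.05 [ 0.0201  0.1321  0.0075  0.0036 -0.0012 -0.3838]
1.15 [ 0.0363  0.1764  0.0076  0.0036 -0.0011 -0.5112]
1.25 [ 0.0569  0.2189  0.0078  0.0037 -0.0009 -0.6385]
1.35 [ 8.160e-02  2.591e-01  7.900e-03  3.800e-03 -7.000e-04 -7.658e-01]
```

{"op": "apply_moves", "data": {"deltas": "-0.5 0.001 0.04 0 0 0 -0.13; -0.5 0.008 0.086 0 0 0 -0.255; -0.5 0.02 0.132 0 0 0 -0.385; -0.5 0.036 0.176 0 0 0 -0.51; -0.5 0.057 0.219 0 0 0 -0.64; -0.5 0.082 0.259 0 0 0 -0.765; -0.5 0.082 0.259 0 0 0 -0.765; -0.5 0.082 0.259 0 0 0 -0.765; -0.5 0.082 0.259 -0.1 0 0 -0.765; -0.5 0.082 0.259 -0.2 0 0 -0.765; -0.5 0.082 0.259 -0.2 0 0 -0.765; -0.5 0.082 0.259 -0.2 0 0 -0.765"}}

```text
time: 4.6
tool_pos: [0.5746, -0.1552, 0.1506]
ee_rot: [0.001, 0.784, 0.621, 0.001]
ft_force: [0.3, 0.0, -1.2]
gripper_width: 0.0211
finger_force: 0.0
```

```bash
python3 - <<'E'
from h import *
print(w2u(manip.get_obs()['tool_pos']))
f=grab('top');c=f['frame'][152:254,236:388];save('crop1.png',cv2.resize(c,None,fx=5.2,fy=5.2,interpolation=cv2.INTER_CUBIC))
print(delta(-.01,-.078,.125,0),delta(-.01,-.078,.125,1.571))
E
```

```text
[ 0.03486762 -0.19185865]
[ 4.0430e-01 -2.7260e-01  9.7000e-02  7.0000e-04 -5.0000e-04  1.7154e+00] [ 4.043e-01 -2.726e-01  9.700e-02  8.000e-04  1.000e-04 -2.849e-01]
```

View pics/crop1.png

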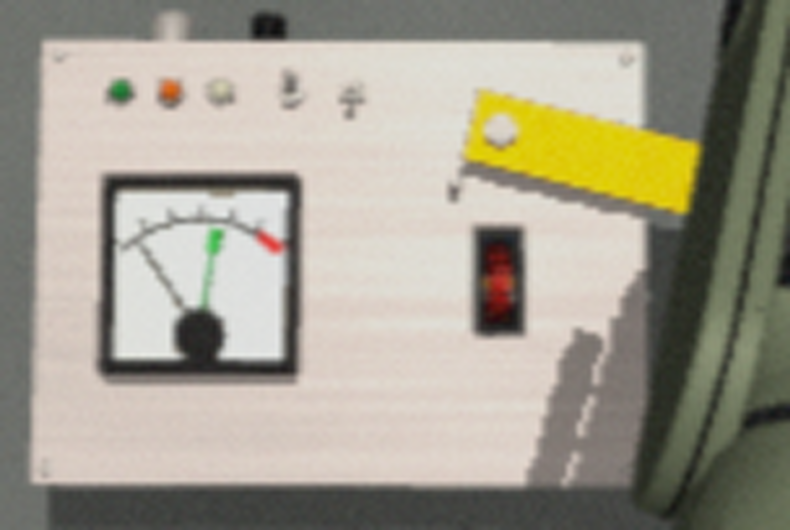

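The cover is open by about 1.3 rad. The red wheel is exposed at (498,283), and the needle is unchanged. Next I go to the wheel with the fingers shut.

{"op": "apply_moves", "data": {"deltas": "-1 0.05 -0.03 0 0 0 0.15; -1 0.1 -0.07 0 0 0 0.3; -1 0.15 -0.1 0 0 0 0.45; -1 0.2 -0.13 0 0 0 0.6; -1 0.25 -0.17 0 0 0 0.75; -1 0.3 -0.2 0 0 0 0.9; -1 0.35 -0.24 0 0 0 1; -1 0.4 -0.27 0 0 0 1; -1 0.4 -0.27 0 0 0 1; -1 0.4 -0.27 0 0 0 1; -1 0.4 -0.27 0 0 0 1"}}

```text
time: 5.57
tool_pos: [0.5312, -0.0429, 0.1485]
ee_rot: [0.0, 0.961, 0.276, -0.0]
ft_force: [0.5, -0.8, -0.4]
gripper_width: -0.0
finger_force: 0.0
```

```bash
python3 - <<'E'
from h import *
print(w2u(manip.get_obs()['tool_pos']),delta(-.018,-.078,.105,0))
E
```

```text
[-0.00917682 -0.07983824] [-2.580e-02 -2.510e-02  1.741e-01  5.000e-04  4.000e-04  7.189e-01]
```

{"op": "apply_moves", "data": {"deltas": "-1 -0.026 -0.025 0 0 0 0.14; -1 -0.026 -0.025 0.02 0 0 0.28; -1 -0.026 -0.025 0.05 0 0 0.42; -1 -0.026 -0.025 0.1 0 0 0.56; -1 -0.026 -0.025 0.14 0 0 0.72; -1 -0.026 -0.025 0.174 0 0 0.72; -1 -0.026 -0.025 0.174 0 0 0.72; -1 -0.026 -0.025 0.174 0 0 0.72; -1 -0.026 -0.025 0.174 0 0 0.72"}}

```text
time: 6.32
tool_pos: [0.5229, -0.0411, 0.1057]
ee_rot: [0.0, 1.0, -0.003, 0.0]
ft_force: [-0.9, 0.4, 0.0]
gripper_width: 0.0001
finger_force: 0.0
```

```bash
python3 - <<'E'
from h import *
o=manip.get_obs();print(o['tool_pos'],w2u(o['tool_pos']),o['ft_force'],delta(-.018,-.078,.0865,0))
E
```

```text
[ 0.52290066 -0.04109584  0.10569273] [-0.01753399 -0.07811551] [-0.87877774  0.40887655  0.00854368] [-0.0019 -0.0005  0.0768  0.0003 -0.0012 -0.0005]
```

{"op": "apply_moves", "data": {"deltas": "-1 0 0 0.04 0 0 0; -1 0 0 0.06 0 0 0; -1 0 0 0.072 0 0 0; -1 0 0 0.072 0 0 0; -1 0 0 0.072 0 0 0"}}

```text
time: 6.73
tool_pos: [0.5223, -0.0408, 0.087]
ee_rot: [0.0, 1.0, -0.004, -0.0]
ft_force: [0.2, 0.9, 0.2]
gripper_width: -0.0002
finger_force: 0.0
```

{"op": "apply_moves", "data": {"deltas": "-1 0 0 0.002 0 0 0; -1 0 0 0.004 0 0 0; -1 0 0 0.004 0 0 0; -1 0 0 0.004 0 0 0"}}

```text
time: 7.07
tool_pos: [0.5225, -0.0408, 0.0864]
ee_rot: [0.0, 1.0, -0.004, 0.0]
ft_force: [-0.4, -0.0, -0.4]
gripper_width: -0.0002
finger_force: 0.0
```

{"op": "apply_moves", "data": {"deltas": "-1 0 0 0.002 0 0 0; -1 0 0 0.004 0 0 0; -1 0 0 0.004 0 0 0; -1 0 0 0.004 0 0 0"}}

```text
time: 7.4
tool_pos: [0.5224, -0.0408, 0.0853]
ee_rot: [0.0, 1.0, -0.004, -0.0]
ft_force: [0.1, 0.9, 0.3]
gripper_width: -0.0003
finger_force: 0.0
```

{"op": "apply_moves", "data": {"deltas": "-1 0 0 0.0032 0 0 0; -1 0 0 0.0032 0 0 0; -1 0 0 0.0032 0 0 0"}}

```text
time: 7.65
tool_pos: [0.5225, -0.0408, 0.0846]
ee_rot: [0.0, 1.0, -0.004, 0.0]
ft_force: [0.2, 0.3, 0.0]
gripper_width: 0.0002
finger_force: 0.4
```

{"op": "apply_moves", "data": {"deltas": "-1 0 0 0.0028 0 0 0; -1 0 0 0.0028 0 0 0; -1 0 0 0.0028 0 0 0"}}

```text
time: 7.9
tool_pos: [0.5225, -0.0408, 0.0841]
ee_rot: [0.0, 1.0, -0.004, 0.0]
ft_force: [-0.5, 0.2, 3.8]
gripper_width: -0.0001
finger_force: 1.6
```

```bash
cat >> h.py <<'E'
def avg(n=6):
    F=[];Z=[]
    for i in range(n):
        imaging.grab_frame('side');o=manip.get_obs();F.append(o['ft_force']);Z.append(o['tool_pos'])
    print('t',o['time'],'F',np.round(np.mean(F,0),2),'sd',np.round(np.std(F,0),2),'z',np.mean(Z,0)[2].round(5),'u',w2u(np.mean(Z,0)).round(4),'ff',o['finger_force'])
E
python3 -c "
from h import *
avg()"
```

```text
t 8.2 F [-0.43 -0.1   3.42] sd [0.43 0.37 0.29] z 0.08401 u [-0.0179 -0.0779] ff 1.9090329855680466
```

{"op": "apply_moves", "data": {"deltas": "-1 0 0 0.001 0 0 0; -1 0 0 0.001 0 0 0; -1 0.008 0 0.001 0 0 0; -1 0.016 0 0.001 0 0 0; -1 0.024 0 0.001 0 0 0; -1 0.032 0 0.001 0 0 0; -1 0.032 0 0.001 0 0 0"}}

```text
time: 8.78
tool_pos: [0.5302, -0.0409, 0.0836]
ee_rot: [0.0, 1.0, -0.004, -0.0]
ft_force: [-1.8, 0.1, 5.4]
gripper_width: -0.0001
finger_force: 2.8
```

```bash
python3 - <<'E'
from h import *
avg(4)
f=grab('top');np.save('top2.npy',f,allow_pickle=True);c=f['frame'][178:230,250:300];save('m2.png',cv2.resize(c,None,fx=10,fy=10,interpolation=cv2.INTER_CUBIC))
E
```

```text
t 8.9833 F [-1.19 -0.02  5.02] sd [0.72 0.24 0.15] z 0.08366 u [-0.0102 -0.0779] ff 2.6912420243024826
```

View pics/m2.png

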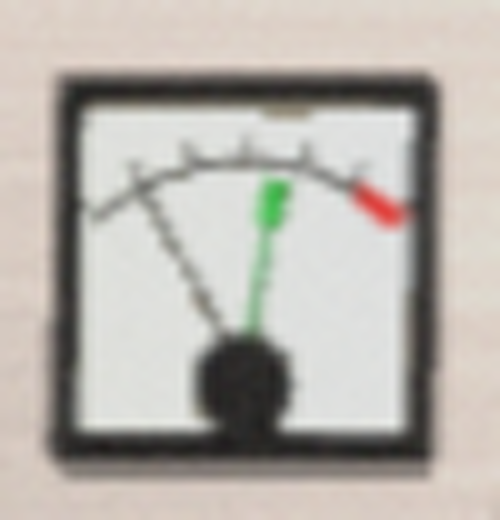

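The needle tip is at (140,187) with the pivot at (242,383), about −0.48 rad, so it follows the wheel as expected. The flag is at (273,205), about 0.16 rad. I keep stroking.

{"op": "apply_moves", "data": {"deltas": "-1 0.009 0 0 0 0 0; -1 0.018 0 0 0 0 0; -1 0.027 0 0 0 0 0; -1 0.036 0 0 0 0 0; -1 0.036 0 0 0 0 0; -1 0.036 0 -0.02 0 0 0; -1 0 0 -0.02 0 0 0; -1 -0.036 0 -0.02 0 0 0; -1 -0.036 0 -0.01 0 0 0; -1 -0.036 0 -0.005 0 0 0; -1 -0.036 0 -0.001 0 0 0; -1 -0.036 0 -0.001 0 0 0"}}

```text
time: 10.03
tool_pos: [0.5208, -0.0408, 0.0838]
ee_rot: [-0.0, 1.0, -0.004, -0.001]
ft_force: [-1.7, 0.7, 4.3]
gripper_width: 0.0004
finger_force: 2.2
```

```bash
python3 -c "
from h import *
avg(4)"
```

```text
t 10.2333 F [-2.76  0.35  3.95] sd [0.49 0.51 0.08] z 0.08392 u [-0.0191 -0.0778] ff 1.9064112938940525
```

{"op": "apply_moves", "data": {"deltas": "-1 0.012 0 0.001 0 0 0; -1 0.024 0 0.001 0 0 0; -1 0.036 0 0.001 0 0 0; -1 0.048 0 0.001 0 0 0; -1 0.06 0 0.001 0 0 0; -1 0.072 0 0.001 0 0 0; -1 0.072 0 0.001 0 0 0; -1 0.072 0 -0.03 0 0 0; -1 0.036 0 -0.03 0 0 0; -1 0 0 -0.03 0 0 0; -1 0 0 -0.03 0 0 0"}}

```text
time: 11.15
tool_pos: [0.5185, -0.0407, 0.0909]
ee_rot: [-0.0, 1.0, -0.004, -0.002]
ft_force: [-1.2, -0.4, -0.4]
gripper_width: -0.0003
finger_force: 0.0
```

```bash
cat >> h.py <<'E'
def needle(f,name=None):
    """needle/flag angle: sample around the pivot (pixel found by projection of the z~.085 pivot)"""
    g=f['frame'].astype(float); best=[]
    a=np.arange(-.8,.8,.005); r=np.arange(.018,.047,.001)
    dark=[];green=[]
    q=np.array(f['rotation']);Rm=Rot.from_quat(q[[1,2,3,0]]).as_matrix()
    def proj(x,y,z=.085):
        p=Rm.T@(np.append(u2w(x,y),z)-np.array(f['origin']));return f['cx']+f['fx']*p[0]/-p[2],f['cy']-f['fy']*p[1]/-p[2]
    for t in a:
        P=np.array([proj(-.0384+k*np.cos(t),.0684-k*np.sin(t)) for k in r]).astype(np.float32)
        v=cv2.remap(g.astype(np.float32),P[:,0].reshape(1,-1),P[:,1].reshape(1,-1),cv2.INTER_LINEAR)[0]
        dark.append(np.mean(255-v.max(1)) );green.append(np.mean(v[:,1]-np.maximum(v[:,0],v[:,2])))
    dark=np.array(dark);green=np.array(green)
    def c(w):
        w=np.clip(w-np.median(w),0,None);k=np.argmax(w);s=slice(max(0,k-16),k+17);ww=np.clip(w[s]-.3*w[k],0,None);return (a[s]*ww).sum()/ww.sum()
    print('needle',round(c(dark),4),'flag',round(c(green),4))
E
python3 -c "
from h import *
needle(np.load('top0.npy',allow_pickle=True).item());needle(np.load('top2.npy',allow_pickle=True).item())
avg(2);f=grab('top');needle(f)"
```

```text
needle -0.5668 flag 0.1372
needle -0.4597 flag 0.1351
t 11.25 F [ 0.61  0.18 -0.11] sd [0.04 0.11 0.31] z 0.09116 u [-0.0203 -0.0778] ff 0.0
needle -0.0863 flag 0.1348
```

{"op": "apply_moves", "data": {"deltas": "-1 0 0 0.018 0 0 0; -1 0 0 0.026 0 0 0; -1 0 0 0.03 0 0 0; -1 0 0 0.031 0 0 0; -1 0 0 0.031 0 0 0; -1 0.012 0 0.031 0 0 0; -1 0.024 0 0.031 0 0 0; -1 0.036 0 0.031 0 0 0; -1 0.048 0 0.031 0 0 0; -1 0.062 0 0.031 0 0 0; -1 0.062 0 0.031 0 0 0; -1 0.062 0 0.031 0 0 0"}}

```text
time: 12.3
tool_pos: [0.5376, -0.041, 0.0838]
ee_rot: [0.0, 1.0, -0.004, 0.001]
ft_force: [-0.5, 0.7, 4.2]
gripper_width: 0.0002
finger_force: 2.3
```

{"op": "apply_moves", "data": {"deltas": "-1 0 0 -0.04 0 0 0; -1 0 0 -0.08 0 0 0; -1 0 0 -0.12 0 0 0; -1 0 0 -0.2 0 0 0; -1 0 0 -0.26 0 0 0; -1 0 0 -0.26 0 0 0; -1 0 0 -0.26 0 0 0; -1 0 0 -0.26 0 0 0"}}

```text
time: 12.97
tool_pos: [0.5364, -0.0409, 0.1483]
ee_rot: [0.0, 1.0, -0.004, -0.0]
ft_force: [0.0, 0.1, 0.4]
gripper_width: -0.0005
finger_force: 0.0
```

```bash
python3 -c "
from h import *
avg(2);f=grab('top');needle(f)
c=f['frame'][152:254,236:388];save('crop3.png',cv2.resize(c,None,fx=5.2,fy=5.2,interpolation=cv2.INTER_CUBIC))
a=1.35;print(delta(.062-.118*np.cos(a),-.078-.118*np.sin(a),.15,a))"
```

```text
t 13.0667 F [0.08 0.33 0.13] sd [0.2  0.73 0.12] z 0.14772 u [-0.0043 -0.0778] ff 0.0
needle 0.123 flag 0.1583
[ 0.1623  0.461  -0.0099 -0.0018  0.002  -1.7212]
```

View pics/crop3.png

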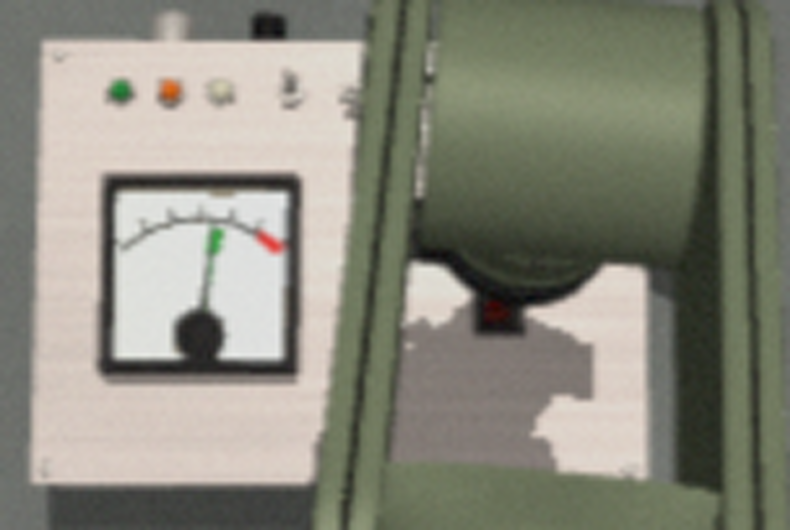

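The needle now lies on the green hand at (213,240) and the finger is off the wheel. I go back to the stud and shut the cover.

{"op": "apply_moves", "data": {"deltas": "-0.3 0.02 0.06 0 0 0 -0.15; -0.3 0.04 0.12 0 0 0 -0.3; -0.3 0.06 0.18 0 0 0 -0.45; -0.3 0.08 0.24 0 0 0 -0.6; -0.3 0.1 0.3 0 0 0 -0.75; -0.3 0.12 0.36 0 0 0 -0.9; -0.3 0.14 0.42 0 0 0 -1; -0.3 0.16 0.46 0 0 0 -1; -0.3 0.16 0.46 0 0 0 -1; -0.3 0.16 0.46 0 0 0 -1; -0.3 0.16 0.46 0 0 0 -1"}}

```text
time: 14.03
tool_pos: [0.5755, -0.1556, 0.1481]
ee_rot: [-0.001, 0.926, 0.378, -0.0]
ft_force: [1.1, -0.3, -0.6]
gripper_width: 0.0299
finger_force: 0.0
```

```bash
python3 -c "
from h import *
a=1.32;print(delta(.062-.118*np.cos(a),-.078-.118*np.sin(a),.15,a))"
```

```text
[-0.0088 -0.0084 -0.0074 -0.0018 -0.     -0.6844]
```

{"op": "apply_moves", "data": {"deltas": "-0.3 -0.009 -0.008 0 0 0 -0.15; -0.3 -0.009 -0.008 0 0 0 -0.3; -0.3 -0.009 -0.008 0 0 0 -0.45; -0.3 -0.009 -0.008 0 0 0 -0.6; -0.3 -0.009 -0.008 0 0 0 -0.685; -0.3 -0.009 -0.008 0 0 0 -0.685; -0.3 -0.009 -0.008 0 0 0 -0.685; -0.3 -0.009 -0.008 0 0 0 -0.685"}}

```text
time: 14.7
tool_pos: [0.5728, -0.1559, 0.1486]
ee_rot: [-0.0, 0.792, 0.611, -0.0]
ft_force: [-0.1, -0.2, -0.1]
gripper_width: 0.0299
finger_force: 0.0
```

```bash
python3 -c "
from h import *
a=1.32;print(delta(.062-.118*np.cos(a),-.078-.118*np.sin(a),.098,a))
f=grab('wrist');save('w4.png',f['frame'])"
```

```text
[ 6.000e-04 -1.600e-03  2.023e-01 -2.000e-04 -1.000e-04  3.000e-04]
```

View pics/w4.png

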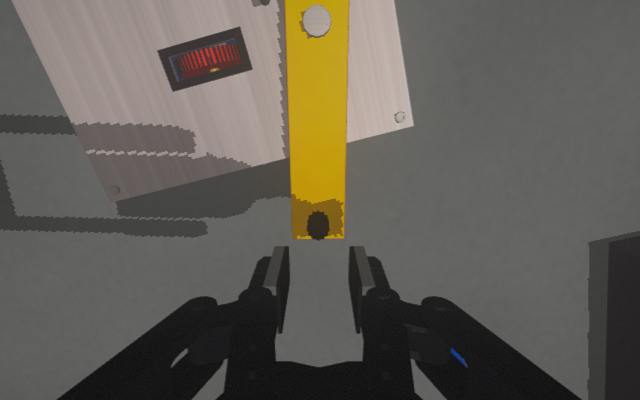

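The stud at (318,225) is centred between the fingers at (285–352), so I can go straight down.

{"op": "apply_moves", "data": {"deltas": "-0.3 0 0 0.06 0 0 0; -0.3 0 0 0.12 0 0 0; -0.3 0 0 0.17 0 0 0; -0.3 0 0 0.2 0 0 0; -0.5 0 0 0.2 0 0 0; -0.5 0 0 0.2 0 0 0; -0.5 0 0 0.2 0 0 0"}}

```text
time: 15.33
tool_pos: [0.5735, -0.1566, 0.0993]
ee_rot: [0.001, 0.792, 0.611, 0.0]
ft_force: [-0.2, 0.0, 0.2]
gripper_width: 0.0211
finger_force: 0.0
```

```bash
python3 -c "
from h import *
for a in np.arange(1.22,.6,-.1):print(round(a,2),delta(.062-.118*np.cos(a),-.078-.118*np.sin(a),.099,a))"
```

```text
1.22 [ 5.100e-03 -5.230e-02  1.200e-03  1.900e-03  1.000e-04  1.289e-01]
1.12 [ 0.0122 -0.099   0.0012  0.0019 -0.      0.2562]
1.02 [ 2.400e-02 -1.446e-01  1.100e-03  1.900e-03 -1.000e-04  3.835e-01]
0.92 [ 4.020e-02 -1.889e-01  1.000e-03  1.900e-03 -2.000e-04  5.109e-01]
0.82 [ 6.080e-02 -2.314e-01  1.000e-03  1.900e-03 -3.000e-04  6.382e-01]
0.72 [ 8.550e-02 -2.716e-01  9.000e-04  1.900e-03 -4.000e-04  7.655e-01]
0.62 [ 1.141e-01 -3.091e-01  8.000e-04  1.900e-03 -5.000e-04  8.928e-01]
```

{"op": "apply_moves", "data": {"deltas": "-0.5 0.005 -0.052 0 0 0 0.13; -0.5 0.012 -0.099 0 0 0 0.255; -0.5 0.024 -0.145 0 0 0 0.385; -0.5 0.04 -0.189 0 0 0 0.51; -0.5 0.061 -0.231 0 0 0 0.64; -0.5 0.0855 -0.272 0 0 0 0.765; -0.5 0.114 -0.309 0 0 0 0.89; -0.5 0.114 -0.309 0 0 0 0.89; -0.5 0.114 -0.309 0 0 0 0.89"}}

```text
time: 16.08
tool_pos: [0.506, -0.1093, 0.0995]
ee_rot: [0.001, 0.952, 0.305, 0.001]
ft_force: [0.6, -0.3, 0.2]
gripper_width: 0.0215
finger_force: 0.0
```

```bash
python3 -c "
from h import *
print(manip.get_obs()['ft_force'])
for a in np.arange(.52,-.1,-.1):print(round(a,2),delta(.062-.118*np.cos(a),-.078-.118*np.sin(a),.099,a))"
```

```text
[ 0.56256359 -0.34490951  0.23753055]
0.52 [ 0.0022 -0.0469  0.0021  0.0021 -0.0018  0.1343]
0.42 [ 0.0095 -0.0936  0.002   0.002  -0.002   0.2616]
0.32 [ 0.0214 -0.1392  0.002   0.002  -0.0021  0.3889]
0.22 [ 0.0379 -0.1834  0.0019  0.0019 -0.0022  0.5163]
0.12 [ 0.0586 -0.2258  0.0018  0.0018 -0.0023  0.6436]
0.02 [ 0.0835 -0.2659  0.0018  0.0016 -0.0024  0.7709]
-0.08 [ 0.1123 -0.3033  0.0018  0.0015 -0.0024  0.8982]
```

{"op": "apply_moves", "data": {"deltas": "-0.5 0.002 -0.047 0 0 0 0.13; -0.5 0.0095 -0.094 0 0 0 0.26; -0.5 0.021 -0.139 0 0 0 0.39; -0.5 0.038 -0.183 0 0 0 0.515; -0.5 0.0585 -0.226 0 0 0 0.645; -0.5 0.0835 -0.266 0 0 0 0.77; -0.5 0.094 -0.28 0 0 0 0.8; -0.5 0.097 -0.285 0 0 0 0.8; -0.5 0.097 -0.285 0 0 0 0.8; -0.5 0.097 -0.285 0 0 0 0.8"}}

```text
time: 16.92
tool_pos: [0.4847, -0.0375, 0.0987]
ee_rot: [0.0, 1.0, -0.005, 0.0]
ft_force: [-0.5, -0.5, -0.1]
gripper_width: 0.0213
finger_force: 0.0
```

```bash
python3 -c "
from h import *
avg(4)"
```

```text
t 17.1167 F [-0.05  0.2  -0.48] sd [0.45 0.2  0.43] z 0.09861 u [-0.0561 -0.0748] ff 0.0
```

{"op": "apply_moves", "data": {"deltas": "-0.5 0 -0.004 0 0 0 0; -0.5 0 -0.006 0 0 0 0; -0.5 0 -0.006 0 0 0 0; -0.5 0 -0.006 0 0 0 0"}}

```text
time: 17.45
tool_pos: [0.4841, -0.0358, 0.0986]
ee_rot: [0.0, 1.0, -0.006, 0.0]
ft_force: [-0.5, -0.9, 0.0]
gripper_width: 0.0211
finger_force: 0.5
```

{"op": "apply_moves", "data": {"deltas": "-0.5 0 -0.004 0 0 0 0; -0.5 0 -0.006 0 0 0 0; -0.5 0 -0.006 0 0 0 0; -0.5 0 -0.006 0 0 0 0"}}

```text
time: 17.78
tool_pos: [0.4841, -0.0351, 0.0986]
ee_rot: [0.001, 1.0, -0.006, 0.0]
ft_force: [0.4, -6.2, -0.2]
gripper_width: 0.021
finger_force: 2.7
```

The reaction rose to 6 N, so the cover is on its stop. I back off and rise away.

{"op": "apply_moves", "data": {"deltas": "-0.5 0 0.014 0 0 0 0; -0.5 0 0.014 0 0 0 0; -0.5 0 0.014 -0.05 0 0 0; -0.5 0 0.014 -0.15 0 0 0; -0.5 0 0.014 -0.3 0 0 0; -0.5 -0.1 0.1 -0.4 0 0 0; -0.5 -0.2 0.25 -0.4 0 0 0; -0.5 -0.3 0.4 -0.4 0 0 0; -0.5 -0.4 0.55 -0.4 0 0 0; -0.5 -0.4 0.55 -0.4 0 0 0; -0.5 -0.4 0.55 -0.4 0 0 0; -0.5 -0.4 0.55 -0.4 0 0 0"}}

```text
time: 18.78
tool_pos: [0.3825, -0.1703, 0.1987]
ee_rot: [-0.0, 1.0, -0.007, 0.0]
ft_force: [0.6, -0.2, 0.6]
gripper_width: 0.0216
finger_force: 0.0
```

```bash
python3 -c "
from h import *
avg(2);f=grab('top');needle(f)
c=f['frame'][152:254,236:368];save('crop5.png',cv2.resize(c,None,fx=5.8,fy=5.8,interpolation=cv2.INTER_CUBIC))"
```

```text
t 18.8833 F [-0.42  0.42 -0.06] sd [0.1  0.15 0.29] z 0.19855 u [-0.1566 -0.2076] ff 0.0
needle 0.1229 flag 0.1574
```

View pics/crop5.png

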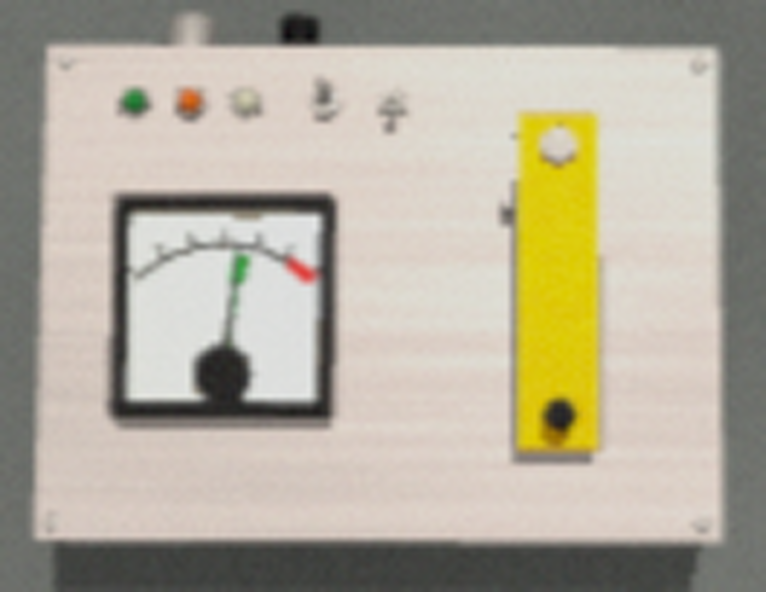

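The cover is back in its starting pose with the stud at (560,413), and the needle lies on the green hand at (237,270).

```bash
python3 -c "
from station import manip
print(manip.hand_in())"
```

```text
the job is handed in; nothing more can be done
None
```

The job is handed in: the needle stands on the green flag (within about 0.04 rad in the last image), the cover is shut against its stop, and the arm is clear; the hand-in call gave no verdict.

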